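# Load the block incubator and hold its tube lift up

### The arm

A 6-joint arm with a two-finger parallel gripper is mounted at the origin on the work surface. World frame = base frame: x ahead of the robot, y to its left, z up, the work surface at z = 0. Lengths are in m, angles in rad, forces in N, time in s.
With the tool pointing down it reaches from about 0.325 to 0.775 m from the base axis. Payload 9.3 kg.
Tool frame: the origin (TCP) lies on the front face of the gripper's body, between the roots of the fingers; the fingertips stand r.finger_overhang ahead of it and the grasp point (between the pads) lies 54 mm ahead of it (r.finger_overhang is the distance from the TCP to the fingertips, in m); z points along the fingers, y is the line along which they close (so a half turn about z gives the same grasp; the last joint's range is limited). The gripper opens to 85 mm and grips with 20 to 120 N. Pads are 22 mm wide; open, the fingers measure 114 mm over their backs; the gripper's body (76 mm by 85 mm) begins 54 mm behind the grasp point. The pads swing forward as they close: fully open they stand 13 mm farther back than shut.
Start: joints at [0.985, 0.259, 0.021, 1.334, 0, 1.418], TCP at [0.231, 0.499, 0.304] pointing down, gripper open.
Joint ranges: [-3.04, 3.04], [-0.91, 1.82], [-1.04, 1.36], [-1.92, 1.95], [-1.52, 1.45], [-3.14, 3.14]. Speed limits (rad/s): [2.22, 2.22, 2.79, 3.14, 3.14, 3.14].

### API

Orientations are given as [roll, pitch, yaw] about the fixed x, y, z axes, in that order (R = Rz(yaw) Ry(pitch) Rx(roll)).
In Python, from plant import r gives the robot as it stands.
- The arm moves only by the tool carry_out, never from a script. Its arguments are lists of equal length, an entry for each row: "translation": the shift along the tool's x, y, z in units of 0.5 m (1.0 is 0.5 m), a list of three; "delta_rot": the turn, a rotation vector about the tool's x, y, z in units of 30 degrees (1.0 is 30 degrees), a list of three; "grip": the opening, from -1 (shut) to 1 (fully open), so that 0 is half open. In form: {"translation": [[tx, ty, tz], ...], "delta_rot": [[rx, ry, rz], ...], "grip": [grip, ...]}. A call has 1 to 20 rows; each row shifts and turns the commanded pose from where the row before left it, along the tool's axes as they then stand; what a row does not reach is not made up. A row lasts 1/8 s, in which the tool goes at most 62.5 mm and 10.7 degrees, less where a joint would pass 70% of its speed; a pose out of reach is approached as far as the arm can. A call with a number of a shift or a turn outside -1 to 1 is refused whole. A call with a gripper value outside its range is refused whole. The fingers move at their own pace and stop on an object; the grip force is fixed at half the most. Time passes only in rows, so rows that do not move let the fingers close. It gives the time, the measured TCP pose, the force, the opening and the grip force at its end, in the units of the state.
- r.observe(): the state, without advancing time (a new reading comes with each control period).
- r.snapshot(name): name is "scene" or "top" or "wrist"; returns the picture (420x560x3 uint8, red, green, blue); there is no depth.
- r.get_calibration(name): a dict with "mtx" (3x3 intrinsics, pixels), "R" (3x3) and "t" (3): a world point X has camera coordinates R X + t. Camera axes: x right, y down, z forward; pixel columns grow to the right and rows downward; lengths in m; the calibration is good to about 2 mm. A picture is of the moment at which its call begins: read the wrist's pose just before it. get_calibration takes no time and is no camera call; for the wrist camera it gives the pose at the moment of the call.
- r.finish_job(): hands the job in; it is judged then, once.
The state is a dict: "t": time; "joint_pos": joint angles; "qvel": joint speeds; "joint_torque": joint torques, N m; "tcp_pos": TCP position; "ee_rot": TCP orientation; "wrist_force": force on the tool from outside, world axes, zero at the start; "ft_torque": the same for the moment, N m; "width": finger opening in m; "finger_force": force on a finger pad.
Only numpy, scipy, OpenCV 4.12 (cv2) and the standard library are available. Lean on these libraries where they do the work, as an engineer would, in place of code of your own. Each camera call takes 0.05 s, during which the arm holds its last target. There are 200 camera calls.

### The job

Two tubes of this batch are still in the rack: set the long one into well 3 of the block incubator, then the short one into well 4, each right down to the bottom of its well (the wells are numbered by one to four dots, well 1 being next to the lift lever), and leave the tubes already in wells 1 and 2 and the other things on the bench where they are. Then swing the lift lever up until it stands upright, the cam's highest point, so that all four tubes are raised for me to scan their labels. The lever is sprung and the tubes sink when it is let go, so keep hold of it there: finish while still holding it at the top.

Things in the scene. Friction and masses are not known exactly. Their poses are not given: they have to be found in the camera images.
- incubator: block incubator, fixed: white housing 114 mm deep (x), 170 mm wide (y), aluminium block on top, its face 90 mm above the bench, one row of four wells along y; a console 51 mm high along the front, to x = -102 mm. Origin: on the bench under the block's middle; x to the back, y to the lever side. The steel cam disc turns in the open at y = 94 to 106 mm, under an ear of the tube lift.
- well1 (a point): centre of the mouth of well 1 (one dot; next to the lever), level with the block's upper face. Well 15 mm in diameter with a 2 mm chamfer, 45 mm deep to the lift pin on which a tube stands while the lever is down; wells are 34 mm apart. Axes as the incubator's. Filled at the start.
- well2 (a point): centre of the mouth of well 2 (2 dots), level with the block's upper face. Well 15 mm in diameter with a 2 mm chamfer, 45 mm deep to the lift pin on which a tube stands while the lever is down; wells are 34 mm apart. Axes as the incubator's. Filled at the start.
- well3 (a point): centre of the mouth of well 3 (3 dots), level with the block's upper face. Well 15 mm in diameter with a 2 mm chamfer, 45 mm deep to the lift pin on which a tube stands while the lever is down; wells are 34 mm apart. Axes as the incubator's. Empty at the start.
- well4 (a point): centre of the mouth of well 4 (4 dots; farthest from the lever), level with the block's upper face. Well 15 mm in diameter with a 2 mm chamfer, 45 mm deep to the lift pin on which a tube stands while the lever is down; wells are 34 mm apart. Axes as the incubator's. Empty at the start.
- lever_shaft (a point): point on the lift lever's shaft axis in the plane in which the lever swings, 34 mm above the bench, 135 mm to the lever side of the incubator's middle. The shaft runs along the incubator's y axis.
- lever_grip (a point): centre of the lever's black grip, a round bar 20 mm in diameter, 36 mm long along the incubator's y axis (parallel to the shaft), 120 mm from the shaft on a steel arm 6 x 12 mm. Its flat end faces can be pinched from above (36 mm) while it turns between the pads, or it can be pushed up and over.
- lift_lever: the lift lever: hub, steel arm and black grip, turning with lever_angle. Origin on the shaft axis, at lever_shaft; axes as the incubator's when the joint is at 0.
- lever_angle (a joint): lever angle, rad. 0: on its stop, leaning to the incubator's front (-x), 0.2 rad above level. Grows as the grip swings up and over to the back (+x). At 1.371 it is upright, the cam highest, the tubes raised 16 mm; beyond that they sink again; stop at 1.95. A spring always turns it back to 0: about 2.5 N at the grip all the way.
- rack: tube rack, fixed, 95 mm (x) by 140 mm (y), 50 mm high: white base and ends, clear top plate with two rows (along y) of three square 15 mm holes. The row at x = -22 mm holds the two tubes in its outer holes, y = +44 and -44 mm, either way round, standing on the base plate 5 mm above the bench. Origin: middle of the underside.
- long_tube: clear plastic tube, 13 mm outside diameter with a round bottom and a white label, closed by a grey round cap 17 mm in diameter and 20 mm tall; 105 mm long in all. Origin: lowest point of its bottom, z along the tube to the cap.
- short_tube: clear plastic tube, 13 mm outside diameter with a round bottom and a white label, closed by a grey round cap 17 mm in diameter and 20 mm tall; 80 mm long in all. Origin: lowest point of its bottom, z along the tube to the cap.
- seated_tube1: tube like the short one (80 mm long in all), standing in well 1 from the start, its cap 35 mm above the block. Origin: lowest point of its bottom.
- seated_tube2: tube like the short one (80 mm long in all), standing in well 2 from the start, its cap 35 mm above the block. Origin: lowest point of its bottom.
- reagent_bottle: amber bottle with a white cap, 58 mm in diameter, 105 mm high, not to be disturbed. Origin: middle of its underside.
- slide_box: closed white and grey box for slides, 100 x 80 x 30 mm, not to be disturbed. Origin: middle of its underside.
- scanner: hand-held label scanner lying on its side, 158 mm long (y), 75 mm wide, 42 mm high, not to be disturbed. Origin on the bench below its middle.

How it is judged:
On the way, in this order (a step that is already met when the one before it is completed fails the run):
1. the long tube stands at the bottom of well 3, let go, the lever still down (horizontal distance between long_tube and well3 below 0.004 m and z of long_tube in the frame of well3 below -0.041 m and angle between long_tube's own z axis and vertical below 0.09 rad and value of joint lever_angle below 0.12 rad and contact force between the fingers and long_tube below 0.1 N), for 0.2 s.
2. then the short tube stands at the bottom of well 4, let go, the lever still down, the other three tubes seated (horizontal distance between short_tube and well4 below 0.004 m and z of short_tube in the frame of well4 below -0.041 m and angle between each of short_tube, long_tube, seated_tube1, seated_tube2's own z axis and vertical below 0.09 rad and horizontal distance between long_tube and well3 below 0.004 m and z of long_tube in the frame of well3 below -0.041 m and horizontal distance between seated_tube1 and well1 below 0.004 m and z of seated_tube1 in the frame of well1 below -0.041 m and horizontal distance between seated_tube2 and well2 below 0.004 m and z of seated_tube2 in the frame of well2 below -0.041 m and value of joint lever_angle below 0.12 rad and contact force between the fingers and short_tube below 0.1 N), for 0.2 s.
3. then the lever is held upright by the fingers and all four tubes are raised (value of joint lever_angle between 1.221 and 1.521 rad and contact force between the fingers and lift_lever above 0.5 N and horizontal distance between seated_tube1 and well1 below 0.004 m and z of seated_tube1 in the frame of well1 between -0.032 and -0.024 m and angle between each of seated_tube1, seated_tube2, long_tube, short_tube's own z axis and vertical below 0.09 rad and horizontal distance between seated_tube2 and well2 below 0.004 m and z of seated_tube2 in the frame of well2 between -0.032 and -0.024 m and horizontal distance between long_tube and well3 below 0.004 m and z of long_tube in the frame of well3 between -0.032 and -0.024 m and horizontal distance between short_tube and well4 below 0.004 m and z of short_tube in the frame of well4 between -0.032 and -0.024 m), for 0.3 s.
At the end, for the whole second after the job is handed in: Through the last second the fingers hold the lever (over 0.5 N) within 0.15 rad of 1.371 rad, its highest point; the long tube in well 3, the short in well 4 and the first two in wells 1 and 2 are raised, bottoms 24-32 mm below the block's face, within 4 mm of its axis, tilt under 0.09 rad (all of step 3); the arm keeps its last pose, push and grip.
It fails at once if a tube that was already in the block is taken out (z of seated_tube1 in the frame of well1 above -0.02 m or z of seated_tube2 in the frame of well2 above -0.02 m).
It fails at once if the bottle, the slide box or the scanner is shifted by more than 25 mm (distance of any of reagent_bottle, slide_box, scanner from where it was at the start of the episode above 0.025 m).
It also fails if it takes over 67 s, if anything falls off the work surface, if the arm or the gripper's body presses on something with over 40 N, if the wrist force passes 120 N, or if a joint passes its speed limit or range.

## Working session

There is one attempt and no reset: what is moved stays moved. The work goes in short steps, Python scripts to look and compute and a tool call to move; the robot and the scene stay as the last step left them, time stands still between calls to the robot, and variables do not carry over. Pictures are saved under pics/ and viewed, at most 10 in all, crops included, and the job is handed in when it is done.

Besides the shell and the picture viewer there is one more tool, called after "Request:" as name(argument=value, ...), one argument or row to a line, values as JSON. carry_out: Moves the arm, as the interface text tells. Its arguments: {"type":"object","properties":{"translation":{"type":"array"},"delta_rot":{"type":"array"},"grip":{"type":"array"}},"required":["translation","delta_rot","grip"]}

```bash
mkdir -p pics; ls; python3 - <<'E'
from plant import r
import cv2
for n in ["scene","top"]:
    im=r.snapshot(n); cv2.imwrite(f"pics/{n}0.png",im[:,:,::-1])
    c=r.get_calibration(n); print(n,c["mtx"].tolist(),c["R"].round(4).tolist(),c["t"].round(4).tolist())
print(r.observe(), r.finger_overhang)
E
```

```text
pics
scene [[461.3203969686604, 0.0, 274.35749799603917], [0.0, 461.3203969686604, 207.80897766829946], [0.0, 0.0, 1.0]] [[0.1875, 0.9821, 0.0179], [0.6997, -0.1208, -0.7042], [-0.6894, 0.1446, -0.7098]] [-0.0561, -0.3577, 1.4989]
top [[525.1408042926312, 0.0, 280.04721108518817], [0.0, 525.1408042926312, 210.15755286712775], [0.0, 0.0, 1.0]] [[-0.0002, -1.0, -0.008], [-0.9893, 0.0014, -0.146], [0.1461, 0.0079, -0.9892]] [-0.0609, 0.6142, 1.2852]
{'t': 0.1, 'joint_pos': array([ 9.85380815e-01,  2.59147295e-01,  2.08094092e-02,  1.33369632e+00,
       -2.23769042e-07,  1.41816111e+00]), 'qvel': array([ 0.00038123, -0.00084523,  0.00041238, -0.00114317,  0.00063807,
       -0.00018012]), 'joint_torque': array([ 3.56412558e-03, -5.56694520e+01,  3.45070195e+01,  1.16481719e-02,
       -2.11225774e-04, -3.74953359e-06]), 'tcp_pos': array([0.23059326, 0.49913588, 0.30330926]), 'ee_rot': array([-3.14036914e+00, -1.87989394e-04,  2.70881224e+00]), 'wrist_force': array([0.3382842 , 0.41430218, 0.04363055]), 'ft_torque': array([-0.00226135,  0.01429077, -0.04054879]), 'finger_force': 0.0, 'width': 0.08529680599007322} 0.0726
```

View pics/top0.png

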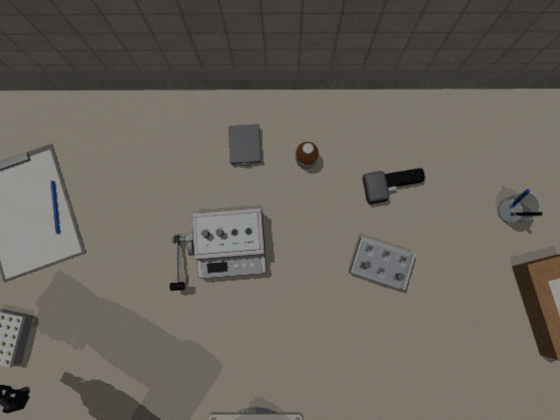

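View pics/scene0.png

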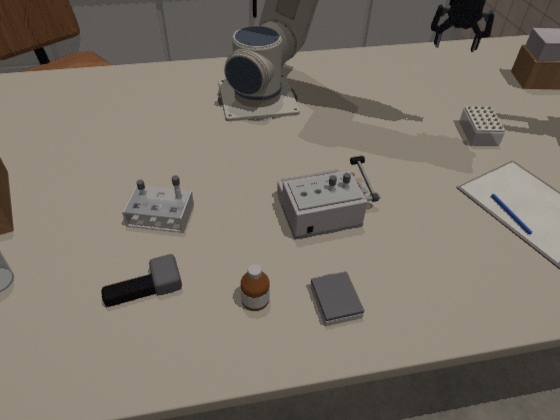

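The top view shows the incubator at about (230,240), the lever grip at (177,286), and the rack at (383,264), with tube caps near (367,265) and (400,277). The scene view shows the caps at (141,186) and (176,181). I'll enlarge these areas to measure them.

```bash
cat > h.py <<'E'
import numpy as np, cv2
from plant import r
def ray(n,u,v,z,c=None):
    c=c or r.get_calibration(n); R=np.array(c["R"]);t=np.array(c["t"])
    d=R.T@np.linalg.solve(np.array(c["mtx"]),[u,v,1]); o=-R.T@t
    return o+d*(z-o[2])/d[2]
def proj(n,X,c=None):
    c=c or r.get_calibration(n); p=np.array(c["mtx"])@(np.array(c["R"])@np.array(X)+np.array(c["t"])); return p[:2]/p[2]
def crop(n,im,x,y,w,h,s):
    c=cv2.resize(im[y:y+h,x:x+w],None,fx=s,fy=s,interpolation=cv2.INTER_CUBIC); return c
E
python3 - <<'E'
from h import *
t=cv2.imread("pics/top0.png")
a=crop(0,t,165,195,110,105,5); b=crop(0,t,345,230,75,65,5)
b=cv2.copyMakeBorder(b,0,a.shape[0]-b.shape[0],0,0,0)
o=np.hstack([a,b])[:, :800]; cv2.imwrite("pics/c1.png",cv2.convertScaleAbs(o,alpha=1.2))
print(o.shape)
E
```

```text
(525, 800, 3)
```

View pics/c1.png

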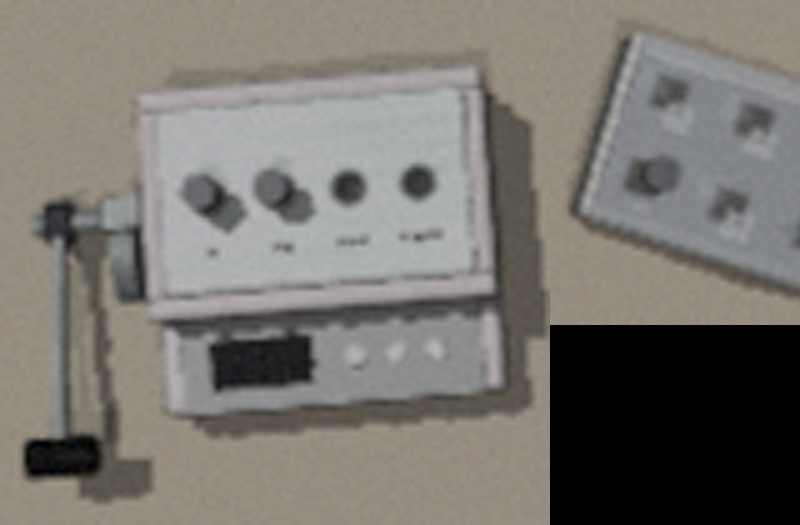

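```bash
python3 - <<'E'
from h import *
T=lambda u,v,z: ray("top",u,v,z).round(4)
w1=T(205.4,233.4,.125);w2=T(219.6,232.4,.125);w3=T(234.6,232.4,.09);w4=T(248.6,231.4,.09)
print(w1,w2,w3,w4,np.linalg.norm(w3-w4), np.degrees(np.arctan2(*(w1-w4)[[0,1]])))
g=T(177.2,286,.06);s=T(177,239.5,.034);print("grip",g,"shaft",s)
print("left hole pair", T(368.6,248.4,.05),"capL long z=.11",T(367,265,.11),"short z .085",T(367,265,.085))
print("capR", T(400,277,.085),T(400,277,.11))
for z in(.085,.11): print(ray("scene",141,183,z),ray("scene",176,179,z))
E
```

```text
[0.547  0.1145 0.125 ] [0.5493 0.081  0.125 ] [0.553  0.0488 0.09  ] [0.5554 0.0147 0.09  ] 0.0341843531458473 -4.811150618074264
grip [0.4241 0.191  0.06  ] shaft [0.5409 0.2001 0.034 ]
left hole pair [ 0.5167 -0.2822  0.05  ] capL long z=.11 [ 0.473  -0.2678  0.11  ] short z .085 [ 0.4741 -0.2717  0.085 ]
capR [ 0.4453 -0.3503  0.085 ] [ 0.4448 -0.3448  0.11  ]
[ 0.45416094 -0.3475959   0.085     ] [ 0.45367136 -0.26703892  0.085     ]
[ 0.48300467 -0.34269121  0.11      ] [ 0.4825319  -0.26490034  0.11      ]
```

Request:
carry_out(
  translation=[
    [0,0,0],
    [0,0,0],
    [0,0,0],
    [0,0,0],
    [0,0,0],
    [0,0,0],
    [-0.092,0.046,-0.01],
    [-0.092,0.046,-0.01],
    [-0.092,0.046,-0.01],
    [-0.092,0.046,-0.01],
    [-0.092,0.046,-0.01],
    [-0.092,0.046,-0.01],
    [-0.092,0.046,-0.01],
    [-0.092,0.046,-0.01],
    [-0.092,0.046,-0.01],
    [-0.092,0.046,-0.01],
    [0,0,0],
    [0,0,0],
  ],
  delta_rot=[
    [0,0,0.3355],
    [0,0,0.3355],
    [0,0,0.3355],
    [0,0,0.3355],
    [0,0,0.3355],
    [0,0,0.3355],
    [0,0,0],
    [0,0,0],
    [0,0,0],
    [0,0,0],
    [0,0,0],
    [0,0,0],
    [0,0,0],
    [0,0,0],
    [0,0,0],
    [0,0,0],
    [0,0,0],
    [0,0,0],
  ],
  grip=[1,1,1,1,1,1,1,1,1,1,1,1,1,1,1,1,1,1],
)

```text
t: 2.35
tcp_pos: [0.4982, 0.0602, 0.3535]
ee_rot: [-3.141, -0.0, 1.654]
wrist_force: [-0.9, 0.4, -0.5]
width: 0.0855
finger_force: 0.0
```

```bash
python3 - <<'E'
from h import *
import pickle
o=r.observe(); c=r.get_calibration("wrist"); im=r.snapshot("wrist"); cv2.imwrite("pics/w1.png",im[:,:,::-1]); pickle.dump(c,open("c1.pkl","wb"))
print(o["t"],o["tcp_pos"],o["ee_rot"]); print(-c["R"].T@c["t"])
for p in ([.547,.1145,.125],[.5493,.081,.125],[.553,.0488,.09],[.5554,.0147,.09],[.424,.191,.058],[.541,.2,.034]): print(proj("wrist",p,c).round(1))
E
```

```text
2.35 [0.4982337  0.06019456 0.35347057] [-3.14053361e+00 -3.71905836e-04  1.65398811e+00]
[0.49102321 0.13568297 0.42319856]
[343.6 141. ]
[341.1 176.6]
[335.1 199.5]
[333.3 228.6]
[226.3  51.4]
[334.5  56.1]
```

View pics/w1.png

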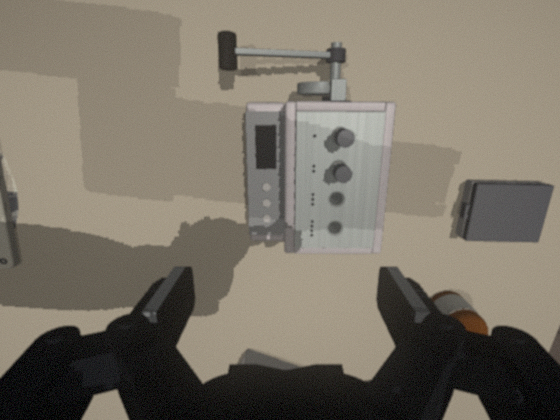

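The wrist view shows well 3 at (337,198), well 4 at (336,228), the cap tops at (345,137) and (342,172), and the lever grip at (228,50). These agree with the top camera to a few millimetres. I'll refine them numerically.

```bash
python3 - <<'E'
from h import *
import pickle
c=pickle.load(open("c1.pkl","rb")); g=cv2.cvtColor(cv2.imread("pics/w1.png"),cv2.COLOR_BGR2GRAY)
b=cv2.resize(g[185:245,300:375],None,fx=8,fy=8,interpolation=cv2.INTER_CUBIC)
a=cv2.resize(g[20:160,200:300][:, :],None,fx=4,fy=4,interpolation=cv2.INTER_CUBIC)[:240]
def cen(x0,y0,w,h,th):
    s=g[y0:y0+h,x0:x0+w].astype(float); k=np.clip(th-s,0,None); yy,xx=np.mgrid[y0:y0+h,x0:x0+w]; return (k*xx).sum()/k.sum(),(k*yy).sum()/k.sum()
print(g[198,322:352],g[228,322:352])
for n,box,z in(("w3",(327,188,20,20),.09),("w4",(326,218,20,20),.09)):
    u,v=cen(*box,90); print(n,u,v,ray("",u,v,z,c))
u,v=cen(214,28,28,44,45); print("grip",u,v,ray("",u,v,.06,c))
cv2.imwrite("pics/c2.png",np.vstack([b,cv2.copyMakeBorder(a,0,0,0,200,0)]))
E
```

```text
[150 148 147 147 149 141 127 108  90  84  78  73  75  75  74  70  73  71
  69  69  90  98 115 137 150 152 147 149 149 147] [147 146 147 146 141 122 100  92  87  87  80  81  74  75  76  78  75  76
  86 112 125 146 161 158 156 158 153 149 152 149]
w3 336.66104078762305 197.7334739803094 [0.55444505 0.05089535 0.09      ]
w4 335.1891592920354 226.51880530973452 [0.55722076 0.01741608 0.09      ]
grip 228.61797752808988 49.752808988764045 [0.42670979 0.19247257 0.06      ]
```

View pics/c2.png

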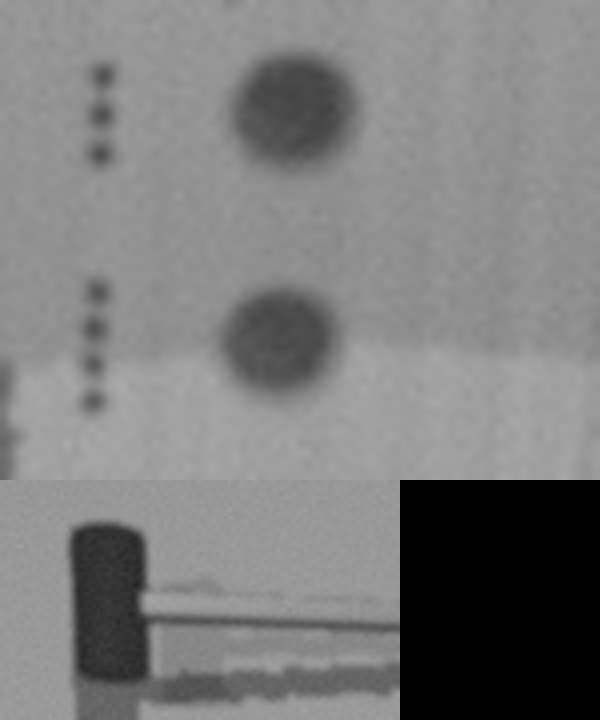

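The crop shows well 3 centred at (336.3,198.4) and well 4 at (334.5,227.2). Next I'll go to the rack.

Request:
carry_out(
  translation=[
    [-0.0873,-0.0183,0.021],
    [-0.0873,-0.0183,0.021],
    [-0.0873,-0.0183,0.021],
    [-0.0873,-0.0183,0.021],
    [-0.0873,-0.0183,0.021],
    [-0.0873,-0.0183,0.021],
    [-0.0873,-0.0183,0.021],
    [0,0,0],
    [0,0,0],
  ],
  delta_rot=[
    [0,0,0],
    [0,0,0],
    [0,0,0],
    [0,0,0],
    [0,0,0],
    [0,0,0],
    [0,0,0],
    [0,0,0],
    [0,0,0],
  ],
  grip=[1,1,1,1,1,1,1,1,1],
)

```text
t: 3.52
tcp_pos: [0.4603, -0.2484, 0.2806]
ee_rot: [-3.142, -0.0, 1.656]
wrist_force: [0.4, 0.4, 0.6]
width: 0.085
finger_force: 0.0
```

```bash
python3 - <<'E'
from h import *
import pickle
o=r.observe(); c=r.get_calibration("wrist"); im=r.snapshot("wrist"); cv2.imwrite("pics/w2.png",im[:,:,::-1]); pickle.dump(c,open("c2.pkl","wb"))
print(o["t"],o["tcp_pos"],o["ee_rot"])
for p in ([.473,-.268,.11],[.4453,-.3503,.085]): print(proj("wrist",p,c).round(1))
E
```

```text
3.525 [ 0.46033393 -0.24843976  0.28055673] [-3.14158937e+00 -4.09021637e-04  1.65569133e+00]
[299.6 235. ]
[261.7 301.7]
```

View pics/w2.png

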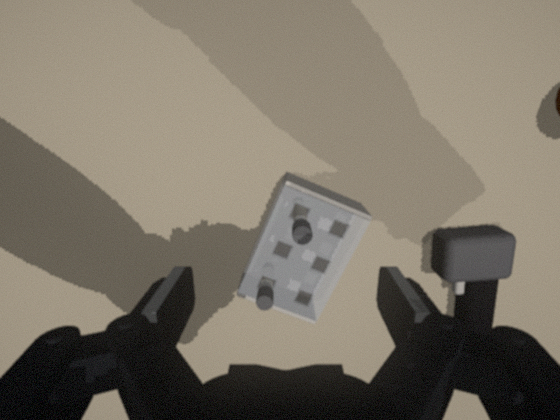

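```bash
python3 - <<'E'
from h import *
i=cv2.imread("pics/w2.png")
cv2.imwrite("pics/c3.png",cv2.convertScaleAbs(cv2.resize(i[210:315,250:320],None,fx=5.7,fy=5.7,interpolation=cv2.INTER_CUBIC),alpha=1.5))
E
```

```text
(no output)
```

View pics/c3.png

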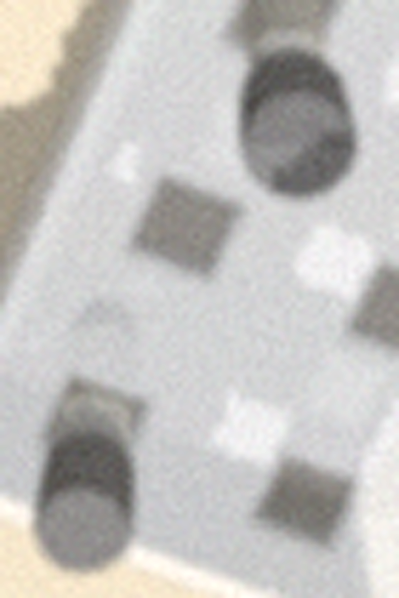

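The crop shows the long cap's top face at (302.4,235) and the short one's at (264.6,302). The long cap looks larger, so it is nearer the camera, which confirms which tube is which.

```bash
python3 - <<'E'
from h import *
import pickle
c=pickle.load(open("c2.pkl","rb"))
L=ray("",302.4,235.0,.11,c);S=ray("",264.6,302.1,.085,c); print(L,S,np.linalg.norm((L-S)[:2]))
E
```

```text
[ 0.47527499 -0.26779362  0.11      ] [ 0.44809155 -0.35046268  0.085     ] 0.08702363376580982
```

Request:
carry_out(
  translation=[
    [-0.041,0.026,0],
    [0,0,0.05],
    [0,0,0.05],
    [0,0,0.05],
    [0,0,0.05],
    [0,0,0.049],
    [0,0,0],
    [0,0,0],
    [0,0,0],
    [0,0,0],
    [0,0,0],
    [0,0,0],
    [0,0,0],
    [0,0,0],
  ],
  delta_rot=[
    [0,0,0],
    [0,0,0],
    [0,0,0],
    [0,0,0],
    [0,0,0],
    [0,0,0],
    [0,0,0],
    [0,0,0],
    [0,0,0],
    [0,0,0],
    [0,0,0],
    [0,0,0],
    [0,0,0],
    [0,0,0],
  ],
  grip=[1,1,1,1,1,1,1,-1,-1,-1,-1,-1,-1,-1],
)

```text
t: 5.32
tcp_pos: [0.475, -0.2691, 0.1562]
ee_rot: [3.141, 0.0, 1.655]
wrist_force: [-0.8, 0.7, 5.8]
width: 0.0149
finger_force: 58.6
```

Request:
carry_out(
  translation=[
    [0,0,-0.05],
    [0,0,-0.05],
    [0,0,-0.05],
    [0,0,-0.05],
    [0,0,-0.05],
    [0,0,-0.05],
    [0,0,0],
  ],
  delta_rot=[
    [0,0,0],
    [0,0,0],
    [0,0,0],
    [0,0,0],
    [0,0,0],
    [0,0,0],
    [0,0,0],
  ],
  grip=[-1,-1,-1,-1,-1,-1,-1],
)

```text
t: 6.2
tcp_pos: [0.4754, -0.2693, 0.3072]
ee_rot: [3.139, 0.002, 1.655]
wrist_force: [-0.0, 0.2, -0.5]
width: 0.015
finger_force: 58.8
```

Request:
carry_out(
  translation=[
    [0.0622,0.0209,0],
    [0.0622,0.0209,0],
    [0.0622,0.0209,0],
    [0.0622,0.0209,0],
    [0.0622,0.0209,0],
    [0.0622,0.0209,0],
    [0.0622,0.0209,0],
    [0.0622,0.0209,0],
    [0.0622,0.0209,0],
    [0.0622,0.0209,0],
    [0,0,0.03],
    [0,0,0.03],
    [0,0,0.03],
    [0,0,0],
    [0,0,0],
  ],
  delta_rot=[
    [0,0,0],
    [0,0,0],
    [0,0,0],
    [0,0,0],
    [0,0,0],
    [0,0,0],
    [0,0,0],
    [0,0,0],
    [0,0,0],
    [0,0,0],
    [0,0,0],
    [0,0,0],
    [0,0,0],
    [0,0,0],
    [0,0,0],
  ],
  grip=[-1,-1,-1,-1,-1,-1,-1,-1,-1,-1,-1,-1,-1,-1,-1],
)

```text
t: 8.07
tcp_pos: [0.5531, 0.0492, 0.2611]
ee_rot: [3.141, 0.0, 1.654]
wrist_force: [0.6, 0.0, -0.3]
width: 0.0148
finger_force: 58.8
```

```bash
python3 - <<'E'
from h import *
import pickle
o=r.observe(); c=r.get_calibration("wrist"); im=r.snapshot("wrist")[:,:,::-1]; pickle.dump(c,open("c3.pkl","wb")); cv2.imwrite("pics/w3f.png",im)
s=r.snapshot("scene")[:,:,::-1]
p=o["tcp_pos"];print(o["t"],p,o["ee_rot"])
b=np.array([p[0],p[1],p[2]-.1512]); print("tube bottom",proj("",b,c),"well3",proj("",[.5535,.0495,.09],c), "scene bottom",proj("scene",b),"well",proj("scene",[.5535,.0495,.09]))
A=cv2.resize(im[120:360,180:400],None,fx=2,fy=2,interpolation=cv2.INTER_CUBIC)
q=proj("scene",b).astype(int); B=cv2.resize(s[q[1]-60:q[1]+36,q[0]-35:q[0]+35],None,fx=5,fy=5,interpolation=cv2.INTER_CUBIC); print(q)
cv2.imwrite("pics/w3.png",cv2.convertScaleAbs(np.hstack([A,B]),alpha=1.3)); print(A.shape,B.shape)
E
```

```text
8.075 [0.55307326 0.04919897 0.26112733] [3.14127558e+00 6.31830686e-05 1.65401999e+00]
tube bottom [286.34124397 218.8558479 ] well3 [286.80243178 210.47356068] scene bottom [317.48541978 183.96985305] well [316.92875438 190.49948468]
[317 183]
(480, 440, 3) (480, 350, 3)
```

View pics/w3.png

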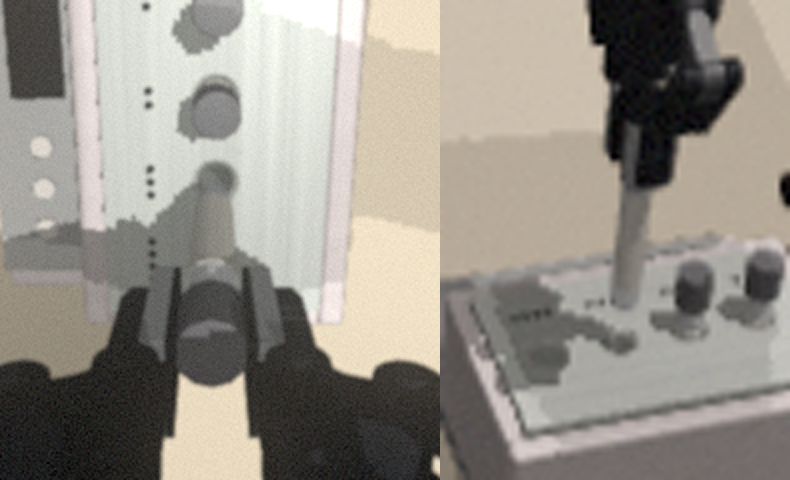

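Through the wrist camera, well 3 is at about (289,209) and the held tube's bottom lines up with it at u≈288. I'll shift by half a millimetre and lower the tube.

Request:
carry_out(
  translation=[
    [0.0015,0.001,0],
    [0,0,0.02],
    [0,0,0.02],
    [0,0,0.01],
    [0,0,0.01],
    [0,0,0.01],
    [0,0,0],
  ],
  delta_rot=[
    [0,0,0],
    [0,0,0],
    [0,0,0],
    [0,0,0],
    [0,0,0],
    [0,0,0],
    [0,0,0],
  ],
  grip=[-1,-1,-1,-1,-1,-1,-1],
)

```text
t: 9.05
tcp_pos: [0.5534, 0.0504, 0.2255]
ee_rot: [-3.141, 0.0, 1.655]
wrist_force: [1.7, -1.5, -1.3]
width: 0.0152
finger_force: 58.8
```

Request:
carry_out(
  translation=[
    [0,0,0.014],
    [0,0,0.014],
    [0,0,0.014],
    [0,0,0.01],
    [0,0,0.004],
    [0,0,0],
  ],
  delta_rot=[
    [0,0,0],
    [0,0,0],
    [0,0,0],
    [0,0,0],
    [0,0,0],
    [0,0,0],
  ],
  grip=[-1,-1,-1,-1,-1,-1],
)

```text
t: 9.8
tcp_pos: [0.5534, 0.0504, 0.1977]
ee_rot: [-3.141, 0.0, 1.655]
wrist_force: [1.5, -1.8, -1.4]
width: 0.0153
finger_force: 58.8
```

Request:
carry_out(
  translation=[
    [0,0,0.002],
    [0,0,0.001],
    [0,0,0],
    [0,0,0],
    [0,0,0],
    [0,0,0],
    [0,0,0],
    [0,0,0],
  ],
  delta_rot=[
    [0,0,0],
    [0,0,0],
    [0,0,0],
    [0,0,0],
    [0,0,0],
    [0,0,0],
    [0,0,0],
    [0,0,0],
  ],
  grip=[-1,-1,-1,0,0,0,0,0],
)

```text
t: 10.8
tcp_pos: [0.5534, 0.0505, 0.1964]
ee_rot: [-3.142, -0.0, 1.655]
wrist_force: [-0.3, -0.1, -0.7]
width: 0.0425
finger_force: 0.0
```

Request:
carry_out(
  translation=[
    [0,0,-0.03],
    [0,0,-0.06],
    [0,0,-0.06],
    [0,0,-0.06],
    [-0.0868,-0.0309,0],
    [-0.0868,-0.0309,0],
    [-0.0868,-0.0309,0],
    [-0.0868,-0.0309,0],
    [-0.0868,-0.0309,0],
    [-0.0868,-0.0309,0],
    [-0.0868,-0.0309,0],
    [-0.0868,-0.0309,0],
    [-0.0868,-0.0309,0],
    [0,0,0.06],
    [0,0,0.06],
    [0,0,0.06],
    [0,0,0],
  ],
  delta_rot=[
    [0,0,0],
    [0,0,0],
    [0,0,0],
    [0,0,0],
    [0,0,0],
    [0,0,0],
    [0,0,0],
    [0,0,0],
    [0,0,0],
    [0,0,0],
    [0,0,0],
    [0,0,0],
    [0,0,0],
    [0,0,0],
    [0,0,0],
    [0,0,0],
    [0,0,0],
  ],
  grip=[0,0,0,0,0,0.5,0.5,0.5,0.5,0.5,0.5,0.5,0.5,0.5,0.5,0.5,0.5],
)

```text
t: 12.92
tcp_pos: [0.4471, -0.3499, 0.2106]
ee_rot: [-3.14, -0.002, 1.655]
wrist_force: [-0.1, 0.2, 0.8]
width: 0.0642
finger_force: 0.0
```

Request:
carry_out(
  translation=[
    [-0.001,0.001,0.05],
    [0,0,0.05],
    [0,0,0.04],
    [0,0,0.019],
    [0,0,0],
    [0,0,0],
    [0,0,0],
    [0,0,0],
    [0,0,0],
    [0,0,0],
    [0,0,0],
  ],
  delta_rot=[
    [0,0,0],
    [0,0,0],
    [0,0,0],
    [0,0,0],
    [0,0,0],
    [0,0,0],
    [0,0,0],
    [0,0,0],
    [0,0,0],
    [0,0,0],
    [0,0,0],
  ],
  grip=[0.5,0.5,0.5,0.5,0.5,-1,-1,-1,-1,-1,-1],
)

```text
t: 14.3
tcp_pos: [0.4485, -0.3511, 0.1324]
ee_rot: [3.141, 0.001, 1.655]
wrist_force: [1.3, 0.3, 6.0]
width: 0.0149
finger_force: 58.5
```

Request:
carry_out(
  translation=[
    [0,0,-0.04],
    [0,0,-0.06],
    [0,0,-0.06],
    [0,0,-0.06],
    [0,0,-0.06],
    [0,0,-0.05],
    [0.0793,0.0308,0],
    [0.0793,0.0308,0],
    [0.0793,0.0308,0],
    [0.0793,0.0308,0],
    [0.0793,0.0308,0],
    [0.0793,0.0308,0],
    [0.0793,0.0308,0],
    [0.0793,0.0308,0],
    [0.0793,0.0308,0],
    [0,0,0.04],
    [0,0,0.04],
    [0,0,0.04],
    [0,0,0],
  ],
  delta_rot=[
    [0,0,0],
    [0,0,0],
    [0,0,0],
    [0,0,0],
    [0,0,0],
    [0,0,0],
    [0,0,0],
    [0,0,0],
    [0,0,0],
    [0,0,0],
    [0,0,0],
    [0,0,0],
    [0,0,0],
    [0,0,0],
    [0,0,0],
    [0,0,0],
    [0,0,0],
    [0,0,0],
    [0,0,0],
  ],
  grip=[-1,-1,-1,-1,-1,-1,-1,-1,-1,-1,-1,-1,-1,-1,-1,-1,-1,-1,-1],
)

```text
t: 16.68
tcp_pos: [0.5555, 0.0164, 0.2353]
ee_rot: [-3.138, -0.001, 1.655]
wrist_force: [-0.1, -0.6, -0.5]
width: 0.015
finger_force: 58.5
```

```bash
python3 - <<'E'
from h import *
o=r.observe(); c=r.get_calibration("wrist"); im=r.snapshot("wrist")[:,:,::-1]; s=r.snapshot("scene")[:,:,::-1]
p=o["tcp_pos"];print(o["t"],p,o["ee_rot"],o["width"])
b=np.array([p[0],p[1],p[2]-.127]); print("tube bottom",proj("",b,c),"well4",proj("",[.5565,.0165,.09],c))
A=cv2.resize(im[100:340,180:400],None,fx=2,fy=2,interpolation=cv2.INTER_CUBIC)
q=proj("scene",b).astype(int); B=cv2.resize(s[q[1]-60:q[1]+36,q[0]-20:q[0]+50],None,fx=5,fy=5,interpolation=cv2.INTER_CUBIC); print(q)
cv2.imwrite("pics/w4.png",cv2.convertScaleAbs(np.hstack([A,B]),alpha=1.3))
E
```

```text
16.675 [0.55550263 0.01644748 0.2353175 ] [-3.13791444e+00 -6.32722875e-04  1.65488977e+00] 0.014994103795279153
tube bottom [287.23440859 230.70432509] well4 [288.54140959 221.63651843]
[303 186]
```

View pics/w4.png

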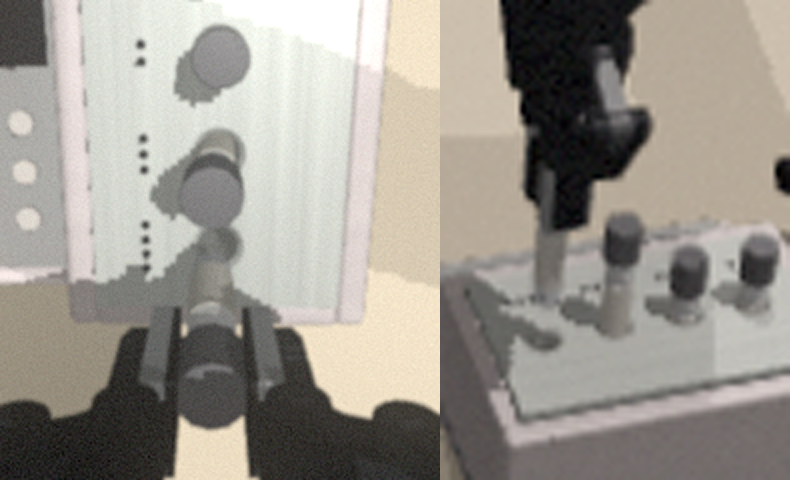

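Here the long tube stands in well 3, its cap 25 mm above its neighbours as expected. Well 4 is at about (291,222), and the held tube is about 1 mm to the left of it, so I'll shift +1.2 mm in x and insert it.

Request:
carry_out(
  translation=[
    [-0.0005,0.0024,0],
    [0,0,0.02],
    [0,0,0.02],
    [0,0,0.015],
    [0,0,0.015],
    [0,0,0.015],
    [0,0,0.015],
    [0,0,0.012],
    [0,0,0.008],
    [0,0,0],
  ],
  delta_rot=[
    [0,0,0],
    [0,0,0],
    [0,0,0],
    [0,0,0],
    [0,0,0],
    [0,0,0],
    [0,0,0],
    [0,0,0],
    [0,0,0],
    [0,0,0],
  ],
  grip=[-1,-1,-1,-1,-1,-1,-1,-1,-1,-1],
)

```text
t: 18.02
tcp_pos: [0.5575, 0.0162, 0.1766]
ee_rot: [-3.141, -0.0, 1.655]
wrist_force: [-0.5, 0.1, -0.2]
width: 0.0147
finger_force: 58.5
```

Request:
carry_out(
  translation=[
    [0,0,0.005],
    [0,0,0.0025],
    [0,0,0],
    [0,0,0],
    [0,0,0],
    [0,0,0],
    [0,0,0],
    [0,0,0],
  ],
  delta_rot=[
    [0,0,0],
    [0,0,0],
    [0,0,0],
    [0,0,0],
    [0,0,0],
    [0,0,0],
    [0,0,0],
    [0,0,0],
  ],
  grip=[-1,-1,-1,0,0,0,0,0],
)

```text
t: 19.02
tcp_pos: [0.5576, 0.0162, 0.1731]
ee_rot: [3.142, 0.0, 1.655]
wrist_force: [-0.6, 0.1, -0.9]
width: 0.0425
finger_force: 0.0
```

Request:
carry_out(
  translation=[
    [0,0,-0.03],
    [0,0,-0.06],
    [0,0,-0.06],
    [0,0,-0.05],
    [0,0,0],
    [0,0,0],
    [0,0,0],
    [0,0,0],
    [0,0,0],
    [0,0,0],
    [0,0,0],
    [0,0,0],
    [0,0,0],
    [0,0,0],
  ],
  delta_rot=[
    [0,0,0],
    [0,0,0],
    [0,0,0],
    [0,0,0],
    [0,0,-0.3333],
    [0,0,-0.3333],
    [0,0,-0.3333],
    [0,0,-0.3333],
    [0,0,-0.3333],
    [0,0,-0.3333],
    [0,0,-0.3333],
    [0,0,-0.3333],
    [0,0,-0.3333],
    [0,0,0],
  ],
  grip=[0,0,0,0,0.3,0.3,0.3,0.3,0.3,0.3,0.3,0.3,0.3,0.3],
)

```text
t: 20.78
tcp_pos: [0.5576, 0.0162, 0.2741]
ee_rot: [-3.141, 0.001, -3.059]
wrist_force: [-0.1, 0.6, 0.5]
width: 0.0554
finger_force: 0.0
```

Request:
carry_out(
  translation=[
    [0.0391,0.0621,0],
    [0.0391,0.0621,0],
    [0.0391,0.0621,0],
    [0.0391,0.0621,0],
    [0.0391,0.0621,0],
    [0.0391,0.0621,0],
    [0,0,0.05],
    [0,0,0.05],
    [0,0,0.05],
    [0,0,0],
  ],
  delta_rot=[
    [0,0,0],
    [0,0,0],
    [0,0,0],
    [0,0,0],
    [0,0,0],
    [0,0,0],
    [0,0,0],
    [0,0,0],
    [0,0,0],
    [0,0,0],
  ],
  grip=[0.3,0.3,0.3,0.3,0.3,0.3,0.3,0.3,0.3,0.3],
)

```text
t: 22.02
tcp_pos: [0.4244, 0.1919, 0.1975]
ee_rot: [-3.141, -0.002, -3.061]
wrist_force: [0.4, -0.3, -0.1]
width: 0.0553
finger_force: 0.0
```

```bash
python3 - <<'E'
from h import *
o=r.observe(); im=r.snapshot("wrist")[:,:,::-1]; cv2.imwrite("pics/w5.png",cv2.convertScaleAbs(im,alpha=1.3))
print(o["t"],o["tcp_pos"],o["ee_rot"],o["width"],o["joint_pos"].round(2),proj("wrist",[.425,.192,.058]))
E
```

```text
22.025 [0.4243831  0.19188556 0.19745119] [-3.14120646e+00 -2.49391038e-03 -3.06118258e+00] 0.05534856183845954 [ 0.24  0.18 -0.37  1.03  0.    0.16] [285.60225827 225.2880844 ]
```

View pics/w5.png

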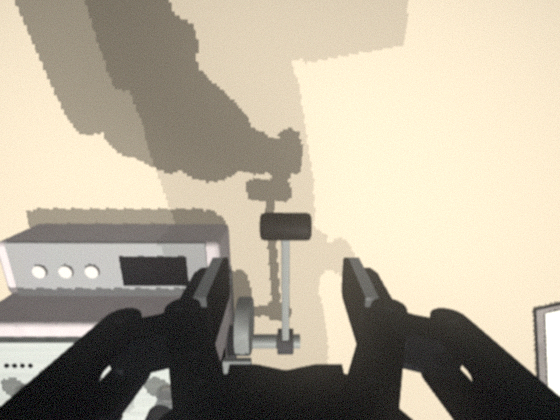

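The grip is at (286,226), as predicted (285.6,225.3). I'll descend and pinch it.

Request:
carry_out(
  translation=[
    [0,0,0.05],
    [0,0,0.05],
    [0,0,0.04],
    [0,0,0.028],
    [0,0,0],
    [0,0,0],
    [0,0,0],
    [0,0,0],
    [0,0,0],
  ],
  delta_rot=[
    [0,0,0],
    [0,0,0],
    [0,0,0],
    [0,0,0],
    [0,0,0],
    [0,0,0],
    [0,0,0],
    [0,0,0],
    [0,0,0],
  ],
  grip=[0.3,0.3,0.3,0.3,0.3,-1,-1,-1,-1],
)

```text
t: 23.2
tcp_pos: [0.4255, 0.1919, 0.1148]
ee_rot: [-3.141, 0.001, -3.058]
wrist_force: [-0.6, -3.6, 5.3]
width: 0.0345
finger_force: 62.7
```

```bash
python3 - <<'E'
import numpy as np
a=np.arange(0,1.372,1.371/12); x=-.12*np.cos(.2+a); z=.12*np.sin(.2+a)
print(np.c_[-np.diff(x)/.5,-np.diff(z)/.5].round(4).tolist())
E
```

```text
[[-0.007, -0.0265], [-0.0099, -0.0255], [-0.0128, -0.0242], [-0.0155, -0.0226], [-0.0179, -0.0207], [-0.0202, -0.0185], [-0.0222, -0.0161], [-0.0239, -0.0135], [-0.0252, -0.0107], [-0.0263, -0.0077], [-0.027, -0.0047], [-0.0274, -0.0016]]
```

Request:
carry_out(
  translation=[
    [-0.007,0,-0.0265],
    [-0.0099,0,-0.0255],
    [-0.0128,0,-0.0242],
    [-0.0155,0,-0.0226],
    [-0.0179,0,-0.0207],
    [-0.0202,0,-0.0185],
    [0,0,0],
  ],
  delta_rot=[
    [0,0,0],
    [0,0,0],
    [0,0,0],
    [0,0,0],
    [0,0,0],
    [0,0,0],
    [0,0,0],
  ],
  grip=[-1,-1,-1,-1,-1,-1,-1],
)

```text
t: 24.08
tcp_pos: [0.4672, 0.1952, 0.1836]
ee_rot: [-3.141, -0.0, -3.058]
wrist_force: [0.9, -5.4, -7.2]
width: 0.0346
finger_force: 61.5
```

Request:
carry_out(
  translation=[
    [-0.0222,0,-0.0161],
    [-0.0239,0,-0.0135],
    [-0.0252,0,-0.0107],
    [-0.0263,0,-0.0077],
    [-0.027,0,-0.0047],
    [-0.0274,0,-0.0016],
    [0,0,0],
    [0,0,0],
    [0,0,0],
    [0,0,0],
  ],
  delta_rot=[
    [0,0,0],
    [0,0,0],
    [0,0,0],
    [0,0,0],
    [0,0,0],
    [0,0,0],
    [0,0,0],
    [0,0,0],
    [0,0,0],
    [0,0,0],
  ],
  grip=[-1,-1,-1,-1,-1,-1,-1,-1,-1,-1],
)

```text
t: 25.32
tcp_pos: [0.5418, 0.2012, 0.2105]
ee_rot: [-3.14, -0.002, -3.058]
wrist_force: [-2.6, -7.4, -3.0]
width: 0.0339
finger_force: 59.9
```

```bash
python3 - <<'E'
from h import *
o=r.observe(); im=r.snapshot("top")[:,:,::-1]; s=r.snapshot("scene")[:,:,::-1]
print(o["t"],o["tcp_pos"],o["wrist_force"],o["width"],o["finger_force"])
A=cv2.resize(im[180:310,160:280],None,fx=3.3,fy=3.3,interpolation=cv2.INTER_CUBIC)
B=cv2.resize(s[120:250,270:390],None,fx=3.3,fy=3.3,interpolation=cv2.INTER_CUBIC)
cv2.imwrite("pics/end.png",cv2.convertScaleAbs(np.hstack([A,B]),alpha=1.3))
E
```

```text
25.325 [0.54176662 0.20117619 0.21049014] [-2.56637284 -7.40190081 -2.98564675] 0.03388566388023575 59.89276707172394
```

View pics/end.png

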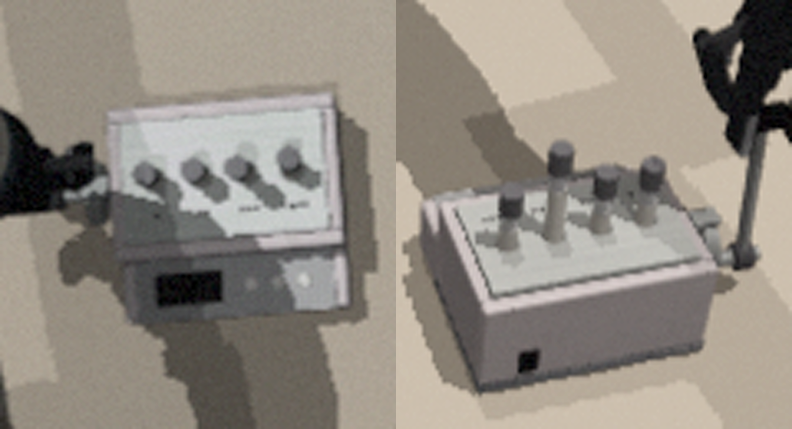

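The lever stands upright in the gripper and all four tubes are raised. The TCP is at the estimated shaft position and has risen 96 mm, as computed. I'm handing in the job.

```bash
python3 -c "
from plant import r
print(r.finish_job())"
```

```text
the job is handed in; nothing more can be done
None
```

The long tube is in well 3 and the short one in well 4, and I handed the job in with the gripper holding the lift lever upright and all four tubes raised; no verdict was returned, so success rests on my last picture and readings.

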